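# Sort two storage jars by height into the rows of a tray

## Robot

A 6-joint arm with a two-finger parallel gripper is mounted at the origin on a cart in front of the work surface, level with it; the furniture and walls round the work are solid. World frame = base frame: x ahead of the robot, y to its left, z up, the work surface at z = 0. Lengths are in m, angles in degrees, forces in N, time in s.
With the tool pointing down it reaches from about 0.3 to 0.75 m from the base axis. Payload 8.5 kg.
Tool frame: the origin (TCP) lies at the very end of the fingers, on their centre line; the grasp point (between the pads) lies 19 mm behind it; z points along the fingers, y is the direction in which the jaws open and shut (so a half turn about z gives the same grasp; the last joint's range is limited). The gripper opens to 85 mm and grips with 20 to 120 N. Pads are 22 mm wide; open, the fingers measure 114 mm over their backs; the gripper's body (76 mm by 85 mm) begins 54 mm behind the grasp point. The pads swing forward as they close: fully open they stand 13 mm farther back than shut.
Start: joints at [-86.878, 21.807, 74.336, -0, 83.858, -12.336], TCP at [0.147, -0.53, 0.231] pointing down, gripper open.
Joint ranges: [-178.18, 178.18], [-50.72, 133.34], [12.68, 142.11], [-81.47, 261.47], [9.98, 163.14], [-165.26, 165.26]. Speed limits (degrees/s): [136.94, 136.94, 180, 180, 180, 180].

## Interface

Orientations are given as a 3x3 rotation matrix whose columns are the frame's x, y, z axes.
In Python, from rig import env, vision, close_job, spotter gives the robot as it stands. The module is installed in compiled form; this text tells all that it offers.
- The arm moves only by the tool jog_arm, never from a script. Its argument "plan" is a list that holds one entry, the list of rows, each a list of 6 numbers: the shift along the tool's x, y, z in units of 40 mm (1.0 is 40 mm), then the turn, a rotation vector about the tool's x, y, z in units of 0.15 rad (1.0 is 0.15 rad). A call has 1 to 10 rows; each row shifts and turns the commanded pose from where the row before left it, along the tool's axes as they then stand; what a row does not reach is not made up. A row lasts 1/10 s, in which the tool goes at most 50 mm and 8.59 degrees, less where a joint would pass 70% of its speed; a pose out of reach is approached as far as the arm can. A call with a number of a shift or a turn outside -1 to 1 is refused whole. A call with a gripper value outside its range is refused whole. "grip" is the opening, from -1 (shut) to 1 (fully open), set as the call begins (left out, the last holds). The fingers move at their own pace and stop on an object; "squeeze" is the grip in N (left out, the last holds). Time passes only in rows, so rows that do not move let the fingers close. It gives the time, the measured TCP pose, the force and the opening at its end, in the units of the state.
- env.observe(): the state, without advancing time (a new reading comes with each control period).
- vision.get_image(name): name is "scene" or "side" or "wrist"; returns (picture, depth): 480x640x3 uint8, red, green, blue; 480x640 float32, m along the optical axis (not along the pixel's ray), 0 where there is no reading.
- vision.camera_info(name): a dict with "fx", "fy", "cx", "cy" (pixels), "k1" (the pictures are not rectified: a ray, as slopes to the right and down, at radius r is drawn at 1 + k1 r^2 times it, then the intrinsics apply), "rvec" (rotation vector, rad) and "tvec" (3), from world to camera coordinates, as OpenCV has them. Camera axes: x right, y down, z forward; pixel columns grow to the right and rows downward; lengths in m; the calibration is good to about 2 mm. A picture is of the moment at which its call begins: read the wrist's pose just before it. camera_info takes no time and is no camera call; for the wrist camera it gives the pose at the moment of the call.
- close_job(): hands the job in, once; it reports no verdict.
Trained networks look in the newest picture that a camera, given by its name, has taken for a name from the list of things; names that differ only in an ending like _2 or _b are one class to them, and where a whole thing is asked for, a point or a joint stands for the part that bears it (a point fixed in the world has none). Each returns a list of dicts, best first, with "score" (0 to 1); they miss things now and then, are a little off and sometimes report something else, mostly with a low value. They report only what shows in the picture. A call takes as long as a camera call. They do not tell look-alikes from the thing itself.
- spotter.trace(camera, query): "pixels" (480x640 bool, what is visible of it) and "rect" ([left, top, right, bottom] in pixels, round what is visible of it).
The state is a dict: "time_s": time; "q": joint angles; "qvel": joint speeds; "joint_efforts": joint torques, N m; "position": TCP position; "tool_rot": TCP orientation; "ft_force": force on the tool from outside, world axes, zero at the start; "wrist_torque": the same for the moment, N m; "grip_width": finger opening in m.
Only numpy, scipy, OpenCV 4.12 (cv2) and the standard library are available. Lean on these libraries where they do the work, as an engineer would, in place of code of your own. Each camera call takes 0.05 s, during which the arm holds its last target.

## Task

The wooden tray has one row for tall blue jars and one for short blue jars; a jar of each height already stands in its row. Add the two blue jars that stand outside the tray: the tall one to the row of the tall jar and the short one to the row of the short jar, both standing upright on the tray's floor. Keep them upright all the way and set them down, do not drop them.

Things in the scene. Friction and masses are not known exactly. Their poses are not given: they have to be found in the camera images.
- tray: Fixed brown wooden tray, 178 x 230 x 20 mm, open on top; a low divider makes two rows, each 80 mm wide inside. Origin: centre of its underside, z up. The rows run along y, middle lines at x = +43 and -43 mm; floor 6 mm above the origin, walls and divider (6 mm thick) up to 20 mm. At y = -75 mm (the end to the robot's right) a jar stands in each row; the rest is free.
- tall_in_tray: Round blue jar with a flat light wooden lid, 50 mm diameter, 120 mm tall, fixed in the tray at its y = -75 mm end, in the x = +43 or the x = -43 mm row (varies): that is the row for tall jars. The other row is for short jars; a like jar 75 mm tall is fixed beside it there. Origin: centre of its underside.
- tall_jar: Loose round blue glazed jar with a flat light wooden lid that does not come off, 50 mm diameter, 120 mm tall, about 0.26 kg, standing on the worktop outside the tray, to the robot's left. Origin: centre of its underside, z up along the jar; it can be gripped anywhere round the side.
- short_jar: Loose jar of the same make and 50 mm diameter but only 75 mm tall, about 0.18 kg, standing on the worktop outside the tray, to the robot's left. Origin: centre of its underside, z up along the jar; it can be gripped anywhere round the side.
Mind the look-alikes: they are no part of the job. Leave any pink or purple look-alike of the short_jar alone.

How it is judged (in metres and radians):
At the end, for the whole second after the job is handed in: Loose tall jar in the row of the tall jar, loose short jar in the other row: each 20 to 70 mm from the tray's middle line and within 110 mm of its centre along the row, underside within 6 mm of the tray's floor, upright within 10 degrees, released and at rest (((x of tall_in_tray in the frame of tray between 0.02 and 0.07 m and x of tall_jar in the frame of tray between 0.02 and 0.07 m and x of short_jar in the frame of tray between -0.07 and -0.02 m) or (x of tall_in_tray in the frame of tray between -0.07 and -0.02 m and x of tall_jar in the frame of tray between -0.07 and -0.02 m and x of short_jar in the frame of tray between 0.02 and 0.07 m)) and z of tall_jar in the frame of tray between 0 and 0.012 m and y of tall_jar in the frame of tray between -0.11 and 0.11 m and angle between each of tall_jar, short_jar's own z axis and vertical below 0.17 rad and linear speed of each of tall_jar, short_jar below 0.02 m/s and z of short_jar in the frame of tray between 0 and 0.012 m and y of short_jar in the frame of tray between -0.11 and 0.11 m); the robot touches nothing.
It fails at once if a loose jar is tipped more than 35 degrees (angle between any of tall_jar, short_jar's own z axis and vertical above 0.61 rad).
It fails at once if a loose jar is dropped (falls freely faster than 0.7 m/s) ((linear speed of tall_jar above 0.7 m/s and contact force between the fingers and tall_jar below 0.1 N) or (linear speed of short_jar above 0.7 m/s and contact force between the fingers and short_jar below 0.1 N)).
It also fails if it takes over 56 s, if anything falls off the work surface, if the arm or the gripper's body presses on something with over 40 N, if the wrist force passes 120 N, or if a joint passes its speed limit or range.

## Working session

There is one attempt and no reset: what is moved stays moved. The work goes in short steps, Python scripts to look and compute and a tool call to move; the robot and the scene stay as the last step left them, time stands still between calls to the robot, and variables do not carry over. Pictures are saved under pics/ and viewed, and the job is handed in when it is done.

Besides the shell and the picture viewer there is one more tool, called by a JSON object that holds its "op" and its "data". jog_arm: Moves the arm, as the interface text tells. Its arguments: {"type":"object","properties":{"plan":{"type":"array"},"grip":{"type":"number"},"squeeze":{"type":"number"}},"required":["plan"]}

```bash
mkdir -p pics
python3 - <<'E'
from rig import env, vision, spotter
import cv2, numpy as np
o=env.observe()
print({k:np.round(np.array(v),3).tolist() for k,v in o.items()})
for n in ["scene","side"]:
    im,d=vision.get_image(n); cv2.imwrite(f"pics/{n}0.png",im[:,:,::-1]); np.save(f"{n}d.npy",d); np.save(f"{n}i.npy",im)
    print(n,vision.camera_info(n))
    for q in ["tall_jar","short_jar","tray"]:
        for r in spotter.trace(n,q): print(n,q,round(r["score"],2),r["rect"],r["pixels"].sum())
print(env.observe()["time_s"])
E
```

```text
{'time_s': 0.0, 'q': [-86.878, 21.842, 74.384, 0.002, 83.859, -12.335], 'qvel': [0.075, 0.019, 0.04, 0.02, -0.121, -0.01], 'joint_efforts': [-0.0, -44.846, -23.128, -0.0, 0.005, 0.0], 'position': [0.147, -0.53, 0.231], 'tool_rot': [[0.964, 0.267, -0.0], [0.267, -0.964, 0.001], [0.0, -0.001, -1.0]], 'ft_force': [-0.51, -0.139, 1.212], 'wrist_torque': [0.011, 0.027, 0.048], 'grip_width': 0.086}
scene {'fx': 554.3864437255942, 'fy': 554.3864437255942, 'cx': 323.7397808264105, 'cy': 237.22698444183158, 'k1': -0.09660430167145956, 'rvec': array([ 1.12826894, -2.4087423 ,  0.94796785]), 'tvec': array([0.37467757, 0.29256407, 0.85496606])}
scene tall_jar 0.93 [164.0, 278.1, 201.9, 342.7] 1764
scene short_jar 0.86 [219.8, 276.0, 249.5, 323.2] 1156
scene short_jar 0.74 [288.7, 214.1, 318.1, 261.3] 982
scene short_jar 0.72 [270.5, 255.4, 298.3, 300.0] 1136
scene tray 0.73 [315.7, 155.9, 451.9, 242.2] 5972
side {'fx': 508.9793656042917, 'fy': 508.9793656042917, 'cx': 323.3695896227313, 'cy': 242.6440586660394, 'k1': -0.07724984730792706, 'rvec': array([ 0.64927348, -2.29142612,  1.52764233]), 'tvec': array([0.46214587, 0.14247157, 0.72448086])}
side tall_jar 0.55 [177.0, 270.1, 211.8, 368.0] 2778
side short_jar 0.94 [279.8, 257.3, 309.0, 313.1] 1570
side short_jar 0.62 [283.2, 234.3, 314.9, 275.2] 702
side short_jar 0.57 [227.6, 278.8, 262.7, 340.3] 1909
side tray 0.65 [300.7, 209.9, 413.0, 260.8] 3209
0.4
```

View pics/scene0.png

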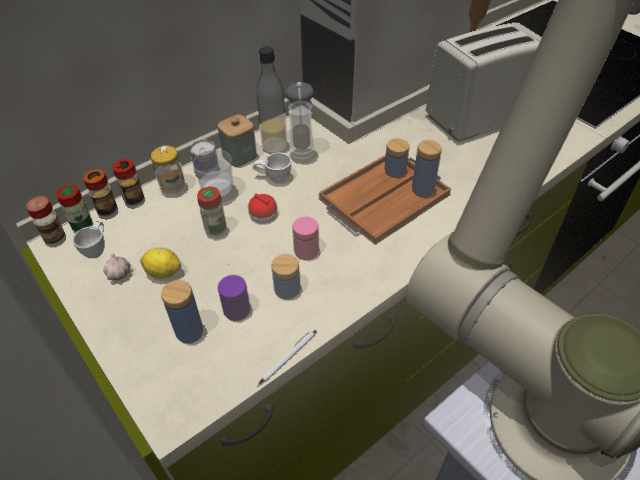

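View pics/side0.png

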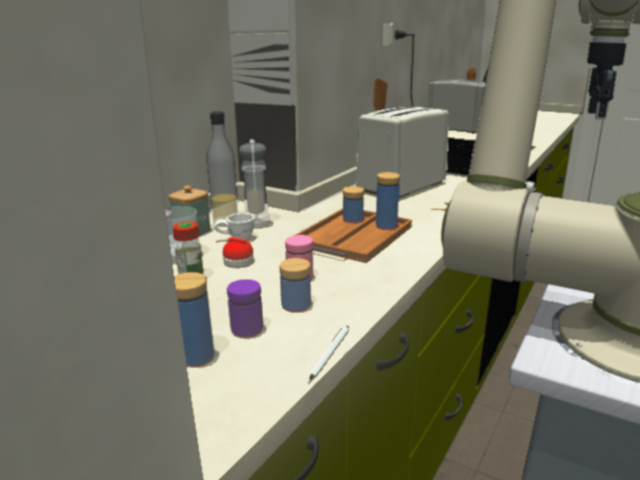

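Candidates in the scene picture:
- Loose tall blue jar at (182,312).
- Loose short blue jar with a wooden lid at (286,277).
- Look-alikes: purple (234,298) and pink (306,239), both with painted lids.
- Jars fixed in the tray: tall (427,168) in the row nearer the robot, short (397,158) in the far row.

I choose (182,312) and (286,277). Next I measure both and check them in a close crop.

```bash
cat > h.py <<'E'
import numpy as np, cv2
from scipy.optimize import least_squares
def ray_pts(info,uv,d):
    K=np.array([[info['fx'],0,info['cx']],[0,info['fy'],info['cy']],[0,0,1]])
    n=cv2.undistortPoints(np.asarray(uv,float).reshape(-1,1,2),K,np.array([info['k1'],0,0,0,0.]))[:,0]
    c=np.c_[n,np.ones(len(n))]*np.asarray(d)[:,None]
    R=cv2.Rodrigues(info['rvec'])[0]
    return (c-info['tvec'])@R   # R^T(c-t)
def cloud(info,depth,mask):
    v,u=np.nonzero(mask&(depth>0)); return ray_pts(info,np.c_[u,v],depth[v,u]),u,v
def proj(info,P):
    K=np.array([[info['fx'],0,info['cx']],[0,info['fy'],info['cy']],[0,0,1]])
    return cv2.projectPoints(np.asarray(P,float).reshape(-1,1,3),info['rvec'],info['tvec'],K,np.array([info['k1'],0,0,0,0.]))[0][:,0]
def cyl(P,r=0.025,h=None):
    """fit axis xy of radius r to side pts"""
    s=P[(P[:,2]>0.015)&(P[:,2]<h-0.02)]
    f=lambda c:np.hypot(s[:,0]-c[0],s[:,1]-c[1])-r
    m=s.mean(0)[:2]; x0=m*(1+0.0)
    best=min((least_squares(f,x0+np.array([a,b])*.02,loss='soft_l1',f_scale=.002) for a in(-1,0,1) for b in(-1,0,1)),key=lambda r:r.cost)
    t=P[P[:,2]>h-0.006]
    return best.x,np.median(np.abs(f(best.x))),(t[:,:2].min(0)+t[:,:2].max(0))/2,len(t),np.percentile(P[:,2],[1,98])
E
python3 - <<'E'
from rig import vision, spotter
from h import *
for n in ["scene","side"]:
    im=np.load(f"{n}i.npy"); d=np.load(f"{n}d.npy"); info=vision.camera_info(n)
    boxes={"scene":dict(tall=(160,275,206,346,.12),short=(268,252,302,302,.075),purple=(216,272,252,322,.075),pink=(288,214,322,262,.075),tfix=(412,140,442,198,.126),sfix=(384,138,411,180,.081)),
      "side":dict(short=(276,256,312,314,.075),purple=(225,278,265,340,.075),tfix=(374,172,402,232,.126),tall=(180,270,214,368,.12))}[n]
    for k,(l,t,r,b,h) in boxes.items():
        m=np.zeros(d.shape,bool); m[t:b,l:r]=1
        P,u,v=cloud(info,d,m)
        P=P[P[:,2]>.012]
        # keep within 0.04 of median
        c=np.median(P[:,:2],0); P=P[np.hypot(*(P[:,:2]-c).T)<.045]
        if 'fix' in k: h0=h
        c,e,tc,nt,z=cyl(P,h=h); print(n,k,"cyl",c.round(4),"err",e.round(4),"top",tc.round(4),nt,"z",z.round(4))
    if n=="scene":
        m=np.zeros(d.shape,bool); m[150:245,310:455]=1
        P,u,v=cloud(info,d,m)
        rgb=im[v,u].astype(int)
        br=(rgb[:,0]-rgb[:,2]>40)&(P[:,2]>0.003)&(P[:,2]<.024)
        Q=P[br]; rect=cv2.minAreaRect((Q[:,:2]*1000).astype(np.float32)); print("tray",rect,np.percentile(Q[:,2],[5,50,95]),br.sum())
        fl=P[(rgb.min(1)>120)&(P[:,2]<.05)]; print("table z",np.median(fl[:,2]))
        print(P[br&(P[:,2]<.012)][:,2].mean())
    cr=im[245:350,150:330] if n=="scene" else im[230:375,170:330]
    cv2.imwrite(f"pics/crop_{n}.png",cv2.resize(cr[:,:,::-1],None,fx=4,fy=4,interpolation=cv2.INTER_CUBIC))
E
```

```text
scene tall cyl [0.5258 0.3611] err 0.0006 top [0.5249 0.3612] 605 z [0.0135 0.1212]
scene short cyl [0.4915 0.1698] err 0.0006 top [0.4902 0.171 ] 485 z [0.0128 0.0759]
scene purple cyl [0.5117 0.269 ] err 0.0008 top [0.5094 0.2708] 508 z [0.0134 0.0757]
scene pink cyl [0.5438 0.0821] err 0.0007 top [0.5429 0.083 ] 404 z [0.0134 0.0758]
scene tfix cyl [ 0.5156 -0.2255] err 0.0009 top [ 0.5155 -0.2229] 303 z [0.014  0.1269]
scene sfix cyl [ 0.6018 -0.2246] err 0.0011 top [ 0.6001 -0.2228] 277 z [0.013  0.0821]
tray ((558.5352783203125, -148.04202270507812), (181.83233642578125, 232.8332977294922), 0.38464733958244324) [0.00333172 0.00539784 0.01915814] 3779
table z -0.0013781937527922537
0.005077364763008457
side short cyl [0.4916 0.1702] err 0.0007 top [0.49   0.1719] 405 z [0.0127 0.0753]
side purple cyl [0.5121 0.2708] err 0.0005 top [0.511  0.2716] 516 z [0.0128 0.0752]
side tfix cyl [ 0.5163 -0.2241] err 0.001 top [ 0.5141 -0.2221] 160 z [0.0133 0.1263]
side tall cyl [0.5258 0.3621] err 0.0006 top [0.5223 0.3628] 443 z [0.0133 0.1198]
```

View pics/crop_scene.png

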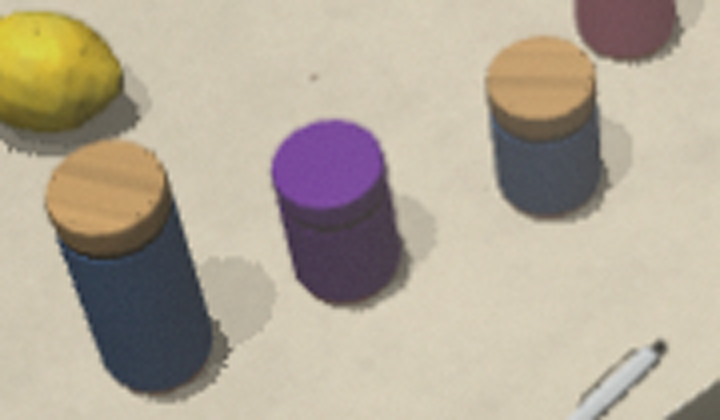

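The crop confirms it: the tall blue jar is at scene (182,312) and the short blue one at (286,277), both with wooden lids, with purple between them. Fits from both cameras agree to within about 1.5 mm:

| Item | World position (m) |
|---|---|
| Tall jar | (0.5255, 0.3615) |
| Short jar | (0.491, 0.170) |
| Tray centre | (0.558, -0.149), yaw about 0 |
| Tall row | x ≈ 0.515 |
| Short row | x ≈ 0.601 |

I'll first turn the jaws to lie along world x.

{"op": "jog_arm", "data": {"plan": [[[0,0,0,0,0,-0.96],[0,0,0,0,0,-0.96],[0,0,0,0,0,-0.96],[0,0,0,0,0,-0.96],[0,0,0,0,0,-0.96],[0,0,0,0,0,-0.96],[0,0,0,0,0,-0.96],[0,0,0,0,0,-0.96],[0,0,0,0,0,-0.96]]], "grip": 1, "squeeze": 45}}

```text
time_s: 1.3
position: [0.1466, -0.53, 0.2313]
tool_rot: [[-0.001, 1.0, -0.0], [1.0, 0.001, 0.0], [0.0, -0.0, -1.0]]
ft_force: [-0.3, 0.7, 0.6]
grip_width: 0.0852
```

Run:
```python
from rig import env, vision
from h import *
d=np.load("sided.npy"); info=vision.camera_info("side")
m=np.zeros(d.shape,bool); m[100:440:20,20:140:20]=1
P,u,v=cloud(info,d,m); print("column",P.min(0).round(3),P.max(0).round(3), "cam",(-cv2.Rodrigues(info['rvec'])[0].T@info['tvec']).round(3))
o=env.observe(); print(o["position"],np.round(o["tool_rot"],3).tolist(),o["q"])
```

```text
column [0.319 0.574 0.176] [0.322 0.674 0.386] cam [0.065 0.765 0.412]
[ 0.14657653 -0.53004335  0.23128719] [[-0.001, 1.0, -0.0], [1.0, 0.001, 0.0], [0.0, -0.0, -1.0]] [-8.68780294e+01  2.18064575e+01  7.43420213e+01 -1.80790043e-03
  8.38578849e+01 -8.69308634e+01]
```

{"op": "jog_arm", "data": {"plan": [[[0.5,0.2,0,0,0,0],[0.85,0.36,0,0,0,0],[0.85,0.36,0,0,0,0],[0.85,0.36,0,0,0,0],[0.85,0.36,0,0,0,0],[0.85,0.36,0,0,0,0],[0.85,0.36,0,0,0,0],[0.85,0.36,0,0,0,0],[0.85,0.36,0,0,0,0],[0.85,0.36,0,0,0,0]]]}}

```text
time_s: 2.3
position: [0.2861, -0.2034, 0.2315]
tool_rot: [[0.006, 1.0, 0.0], [1.0, -0.006, -0.0], [-0.0, 0.0, -1.0]]
ft_force: [1.4, 0.3, -0.1]
grip_width: 0.0852
```

{"op": "jog_arm", "data": {"plan": [[[0.85,0.36,0,0,0,0],[0.85,0.36,0,0,0,0],[0.85,0.36,0,0,0,0],[0.85,0.36,0,0,0,0],[0.85,0.36,0,0,0,0],[0.85,0.36,0,0,0,0],[0.85,0.36,0,0,0,0],[0.85,0.36,0,0,0,0],[0.85,0.36,0,0,0,0],[0.5,0.2,0,0,0,0]]]}}

```text
time_s: 3.3
position: [0.4256, 0.1227, 0.2313]
tool_rot: [[0.003, 1.0, 0.0], [1.0, -0.003, 0.0], [0.0, 0.0, -1.0]]
ft_force: [-0.0, 0.2, 0.0]
grip_width: 0.085
```

{"op": "jog_arm", "data": {"plan": [[[0.5,0.21,0,0,0,0],[0.75,0.31,0,0,0,0],[0.75,0.31,0,0,0,0],[0.75,0.31,0,0,0,0],[0.75,0.31,0,0,0,0],[0.75,0.31,0,0,0,0],[0.75,0.31,0,0,0,0],[0.6,0.26,0,0,0,0],[0.37,0.17,0,0,0,0],[0,0,0,0,0,0]]]}}

```text
time_s: 4.3
position: [0.5265, 0.3602, 0.2305]
tool_rot: [[0.003, 1.0, -0.001], [1.0, -0.003, -0.0], [-0.0, -0.001, -1.0]]
ft_force: [-0.1, -0.5, 0.1]
grip_width: 0.0854
```

Run:
```python
from rig import env, vision
from h import *
o=env.observe(); print(np.round(o["position"],4),np.round(o["tool_rot"],3).tolist(),o["ft_force"])
im,d=vision.get_image("wrist"); info=vision.camera_info("wrist"); cv2.imwrite("pics/w1.png",im[:,:,::-1])
P,u,v=cloud(info,d,np.ones(d.shape,bool))
rgb=im[v,u].astype(int)
for c0,h in (((.5255,.3615),.12),((.512,.27),.075)):
    t=P[(np.hypot(*(P[:,:2]-c0).T)<.045)&(abs(P[:,2]-h)<.008)]
    if len(t): print(c0,len(t),t.min(0).round(4),t.max(0).round(4),"mean",t.mean(0).round(4),cv2.minEnclosingCircle((t[:,:2]*1000).astype(np.float32)))
```

```text
[0.5265 0.3602 0.2305] [[0.003, 1.0, -0.001], [1.0, -0.003, -0.0], [-0.0, -0.001, -1.0]] [-0.1048679  -0.48023874  0.11983931]
(0.5255, 0.3615) 4332 [0.4998 0.335  0.1121] [0.5489 0.3841 0.1234] mean [0.5245 0.3608 0.1206] ((524.4376831054688, 359.1691589355469), 25.005462646484375)
(0.512, 0.27) 2598 [0.485  0.2438 0.067 ] [0.5347 0.2928 0.0783] mean [0.5104 0.2705 0.0754] ((510.0318603515625, 267.92578125), 24.998451232910156)
```

View pics/w1.png

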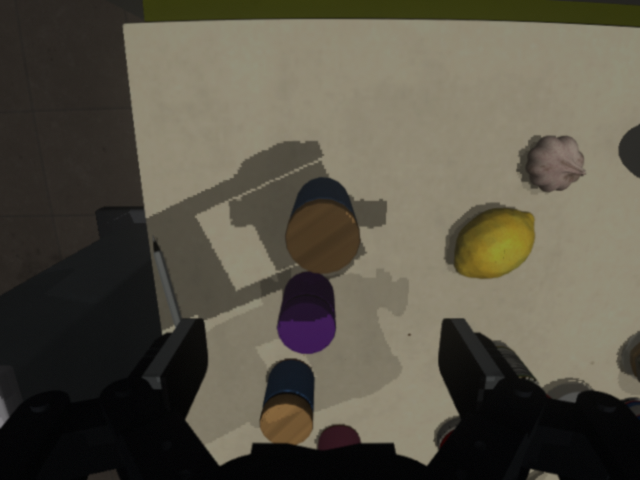

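The wrist view shows the tall wooden lid at (323,238), with purple at (306,325) and the short jar at (288,415) below it. The wrist fit puts the tall jar at (0.5245, 0.360), which agrees with the others, so I descend.

{"op": "jog_arm", "data": {"plan": [[[0,-0.04,0.4,0,0,0],[0,0,0.7,0,0,0],[0,0,0.7,0,0,0],[0,0,0.7,0,0,0],[0,0,0.6,0,0,0],[0,0,0.5,0,0,0],[0,0,0.3,0,0,0],[0,0,0.2,0,0,0],[0,0,0,0,0,0]]]}}

```text
time_s: 5.25
position: [0.5245, 0.3584, 0.067]
tool_rot: [[0.005, 1.0, -0.001], [1.0, -0.005, -0.0], [-0.0, -0.001, -1.0]]
ft_force: [0.7, -0.3, 0.3]
grip_width: 0.0856
```

{"op": "jog_arm", "data": {"plan": [[[0,0,0,0,0,0],[0,0,0,0,0,0],[0,0,0,0,0,0],[0,0,0,0,0,0],[0,0,0,0,0,0],[0,0,0,0,0,0],[0,0,0,0,0,0],[0,0,0,0,0,0]]], "grip": -1, "squeeze": 45}}

```text
time_s: 6.05
position: [0.5252, 0.359, 0.0684]
tool_rot: [[0.005, 1.0, 0.002], [1.0, -0.005, 0.001], [0.001, 0.002, -1.0]]
ft_force: [-0.1, -0.4, 5.6]
grip_width: 0.0489
```

{"op": "jog_arm", "data": {"plan": [[[0,0,-0.2,0,0,0],[0,0,-0.4,0,0,0],[0,0,-0.6,0,0,0],[0,0,-0.7,0,0,0],[0,0,-0.6,0,0,0],[0,0,-0.4,0,0,0],[0,0,-0.2,0,0,0],[0,0,0,0,0,0]]]}}

```text
time_s: 6.85
position: [0.5247, 0.3589, 0.192]
tool_rot: [[0.005, 1.0, 0.001], [1.0, -0.005, 0.0], [0.0, 0.001, -1.0]]
ft_force: [-0.8, 0.6, -3.1]
grip_width: 0.0492
```

```bash
cat > look.py <<'E'
from rig import env, vision
from h import *
import sys
def look(n,tag,c0,rad=.05,zmin=.0,zmax=.3):
    im,d=vision.get_image(n); info=vision.camera_info(n); cv2.imwrite(f"pics/{tag}_{n}.png",im[:,:,::-1])
    P,u,v=cloud(info,d,np.ones(d.shape,bool)); hsv=cv2.cvtColor(im,cv2.COLOR_RGB2HSV)[v,u]
    k=(hsv[:,0]>100)&(hsv[:,0]<122)&(hsv[:,1]>60)&(np.hypot(*(P[:,:2]-c0).T)<rad)&(P[:,2]>zmin)&(P[:,2]<zmax)
    s=P[k]
    if len(s)<30: print(n,"few",len(s)); return
    # tilted cylinder fit: axis point at z0, slopes
    z0=s[:,2].mean()
    def f(p):
        a=np.array([p[2],p[3],1]);a/=np.linalg.norm(a); w=s-[p[0],p[1],z0]; return np.linalg.norm(np.cross(w,a),axis=1)-.025
    info_c=-cv2.Rodrigues(info['rvec'])[0].T@info['tvec']
    dr=s.mean(0)[:2]-info_c[:2]; dr/=np.linalg.norm(dr)
    r=least_squares(f,[*(s.mean(0)[:2]+.02*dr),0,0],loss='soft_l1',f_scale=.002)
    print(n,len(s),"c@z",r.x[:2].round(4),z0.round(3),"tilt deg",np.degrees(r.x[2:]).round(1),"z",np.percentile(s[:,2],[1,99]).round(4),"res",np.median(abs(f(r.x))).round(4))
E
python3 - <<'E'
from look import *
o=env.observe(); print(np.round(o["position"],4),o["ft_force"],o["grip_width"])
look("scene","l1",(.5255,.36))
E
```

```text
[0.5247 0.3589 0.192 ] [-0.79747121  0.5950803  -3.09310154] 0.049201490483735545
scene 972 c@z [0.5249 0.3606] 0.171 tilt deg [-0.9 -0.1] z [0.1299 0.2237] res 0.0005
```

View pics/l1_scene.png

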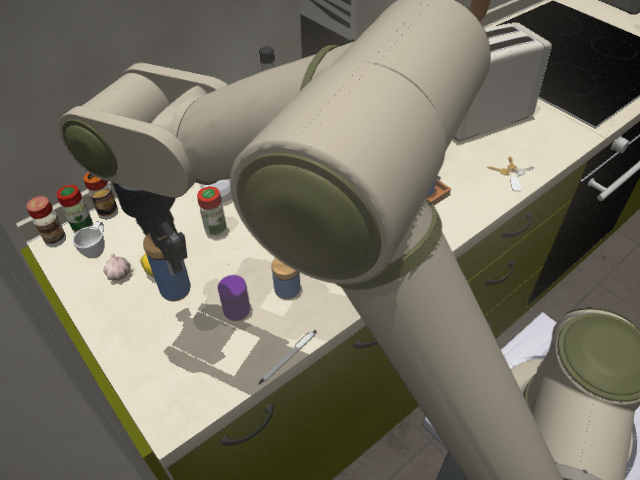

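The scene picture shows the tall jar held upright at (172,270), clear of the worktop, with a tilt of about 1°. Its underside is TCP z minus 0.068. I carry it along y to the near row.

{"op": "jog_arm", "data": {"plan": [[[-0.2,0,0,0,0,0],[-0.5,0,0,0,0,0],[-0.8,-0.03,0,0,0,0],[-0.8,-0.03,0,0,0,0],[-0.8,-0.03,0,0,0,0],[-0.8,-0.03,0,0,0,0],[-0.8,-0.03,0,0,0,0],[-0.8,-0.03,0,0,0,0],[-0.8,-0.03,0,0,0,0],[-0.8,-0.03,0,0,0,0]]]}}

```text
time_s: 7.9
position: [0.5128, 0.0732, 0.1905]
tool_rot: [[0.005, 1.0, -0.002], [1.0, -0.005, 0.0], [0.0, -0.002, -1.0]]
ft_force: [-0.0, 0.7, -1.3]
grip_width: 0.049
```

{"op": "jog_arm", "data": {"plan": [[[-0.8,-0.03,0,0,0,0],[-0.8,0,0,0,0,0],[-0.8,0,0,0,0,0],[-0.8,0,0,0,0,0],[-0.8,0,0,0,0,0],[-0.7,0,0,0,0,0],[-0.4,0,0,0,0,0],[-0.2,0,0,0,0,0],[-0.1,0,0,0,0,0],[0,0,0,0,0,0]]]}}

```text
time_s: 8.9
position: [0.5113, -0.1407, 0.1912]
tool_rot: [[0.005, 1.0, -0.0], [1.0, -0.005, 0.0], [0.0, -0.0, -1.0]]
ft_force: [0.3, -0.5, -1.9]
grip_width: 0.0488
```

Run:
```python
from look import *
o=env.observe(); print(np.round(o["position"],4),np.round(o["tool_rot"],3).tolist(),o["ft_force"],o["grip_width"])
look("side","l2",(.514,-.14))
look("scene","l2",(.514,-.14))
```

```text
[ 0.5113 -0.1407  0.1912] [[0.005, 1.0, -0.0], [1.0, -0.005, 0.0], [0.0, -0.0, -1.0]] [ 0.25842853 -0.45918476 -1.87483785] 0.04880209408115074
side 1092 c@z [ 0.5115 -0.1379] 0.176 tilt deg [-0.8  0.2] z [0.1287 0.2224] res 0.001
scene few 0
```

View pics/l2_side.png

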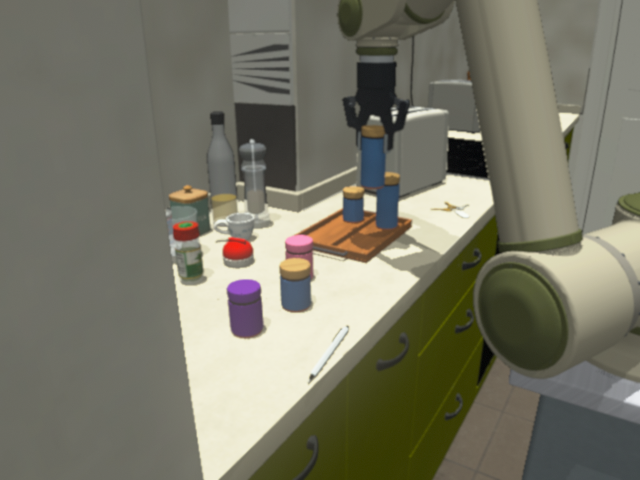

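View pics/l2_scene.png

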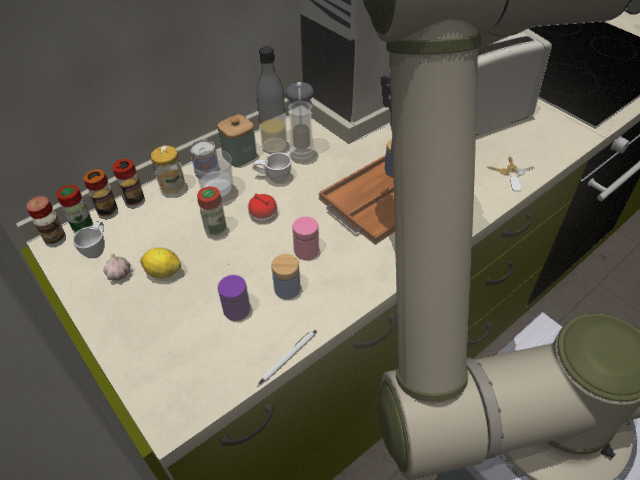

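The side picture shows the jar upright at (373,158) above the near row, between the divider and the front wall. It needs a +3.5 mm shift in x. I lower it to about 2 mm above the floor, then creep.

{"op": "jog_arm", "data": {"plan": [[[0,0.09,0.2,0,0,0],[0,0,0.5,0,0,0],[0,0,0.6,0,0,0],[0,0,0.6,0,0,0],[0,0,0.4,0,0,0],[0,0,0.3,0,0,0],[0,0,0.17,0,0,0],[0,0,0.08,0,0,0],[0,0,0,0,0,0]]]}}

```text
time_s: 9.9
position: [0.5151, -0.1411, 0.0774]
tool_rot: [[0.005, 1.0, 0.0], [1.0, -0.005, -0.0], [-0.0, 0.0, -1.0]]
ft_force: [-0.4, -1.2, -2.5]
grip_width: 0.0489
```

{"op": "jog_arm", "data": {"plan": [[[0,0,0.03,0,0,0],[0,0,0.03,0,0,0],[0,0,0,0,0,0]]]}}

```text
time_s: 10.2
position: [0.515, -0.1412, 0.0751]
tool_rot: [[0.005, 1.0, 0.0], [1.0, -0.005, -0.0], [-0.0, 0.0, -1.0]]
ft_force: [-1.2, -0.5, -1.7]
grip_width: 0.0494
```

Run:
```python
from look import *
o=env.observe(); print(np.round(o["position"],4),o["ft_force"],o["grip_width"])
look("side","l3",(.515,-.14),rad=.04)
```

```text
[ 0.515  -0.1412  0.0751] [-1.24185497 -0.49358177 -1.70276407] 0.04936341281366635
side 974 c@z [ 0.515  -0.1384] 0.061 tilt deg [-1.3 -0.2] z [0.0136 0.107 ] res 0.0009
```

{"op": "jog_arm", "data": {"plan": [[[0,0,0.03,0,0,0],[0,0,0,0,0,0]]]}}

```text
time_s: 10.45
position: [0.5152, -0.1413, 0.0744]
tool_rot: [[0.005, 1.0, 0.001], [1.0, -0.005, -0.001], [-0.001, 0.001, -1.0]]
ft_force: [-2.0, -0.4, 4.0]
grip_width: 0.0491
```

{"op": "jog_arm", "data": {"plan": [[[0,0,0.03,0,0,0],[0,0,0,0,0,0]]]}}

```text
time_s: 10.65
position: [0.5153, -0.1414, 0.0743]
tool_rot: [[0.005, 1.0, 0.002], [1.0, -0.005, -0.001], [-0.001, 0.002, -1.0]]
ft_force: [-3.0, 0.4, 16.4]
grip_width: 0.0493
```

The underside is on the floor, with the contact force rising to 16 N. I ease off and release.

{"op": "jog_arm", "data": {"plan": [[[0,0,-0.03,0,0,0],[0,0,0,0,0,0],[0,0,0,0,0,0],[0,0,0,0,0,0],[0,0,0,0,0,0],[0,0,0,0,0,0],[0,0,0,0,0,0]]], "grip": 1}}

```text
time_s: 11.35
position: [0.5149, -0.1411, 0.0737]
tool_rot: [[0.005, 1.0, -0.0], [1.0, -0.005, 0.0], [0.0, -0.0, -1.0]]
ft_force: [-0.8, 0.1, -0.2]
grip_width: 0.0854
```

Run:
```python
from look import *
o=env.observe(); print(np.round(o["position"],4),o["ft_force"],o["grip_width"])
look("side","l4",(.515,-.14),rad=.04)
```

```text
[ 0.5149 -0.1411  0.0737] [-0.84360278  0.10208823 -0.23996508] 0.08539520232607524
side 1008 c@z [ 0.516  -0.1384] 0.061 tilt deg [ 0.2 -0. ] z [0.0134 0.1061] res 0.001
```

View pics/l4_side.png

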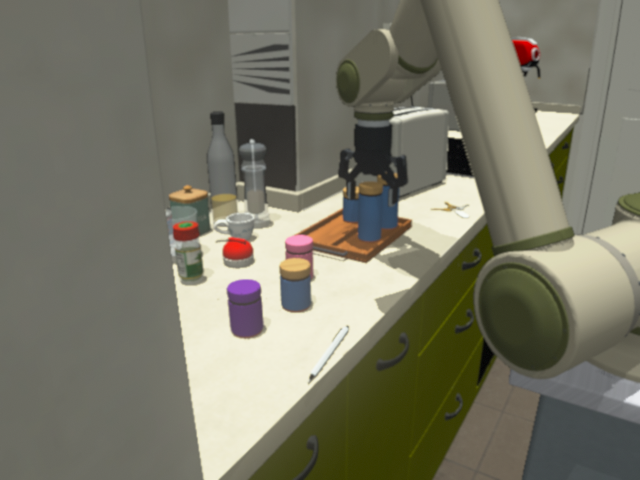

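The side picture shows the tall jar standing free and upright at (370,212), fingers open. Next is the short jar.

{"op": "jog_arm", "data": {"plan": [[[0,0,-0.3,0,0,0],[0,0,-0.6,0,0,0],[0,0,-0.8,0,0,0],[0,0,-0.8,0,0,0],[0,0,-0.3,0,0,0],[0.3,0,-0.1,0,0,0],[0.7,-0.05,0,0,0,0],[0.8,-0.1,0,0,0,0],[0.8,-0.1,0,0,0,0],[0.8,-0.1,0,0,0,0]]]}}

```text
time_s: 12.4
position: [0.5007, -0.0031, 0.1894]
tool_rot: [[0.005, 1.0, -0.001], [1.0, -0.005, 0.001], [0.001, -0.001, -1.0]]
ft_force: [1.1, 0.2, 0.6]
grip_width: 0.0858
```

{"op": "jog_arm", "data": {"plan": [[[0.8,-0.1,0,0,0,0],[0.8,-0.1,0,0,0,0],[0.8,-0.05,0,0,0,0],[0.8,0,0,0,0,0],[0.6,0,0,0,0,0],[0.36,0,0,0,0,0],[0.2,0,0,0,0,0],[0,0,0,0,0,0]]]}}

```text
time_s: 13.2
position: [0.4922, 0.1698, 0.1895]
tool_rot: [[0.004, 1.0, -0.001], [1.0, -0.004, -0.0], [-0.0, -0.001, -1.0]]
ft_force: [0.3, -0.2, -0.1]
grip_width: 0.0856
```

Run:
```python
from look import *
o=env.observe(); print(np.round(o["position"],4),np.round(o["tool_rot"],3).tolist(),o["ft_force"],o["time_s"])
im,d=vision.get_image("wrist"); info=vision.camera_info("wrist"); cv2.imwrite("pics/w2.png",im[:,:,::-1])
P,u,v=cloud(info,d,np.ones(d.shape,bool))
for c0,h in (((.491,.170),.075),((.512,.27),.075)):
    k=(np.hypot(*(P[:,:2]-c0).T)<.035)&(abs(P[:,2]-h)<.008);t=P[k]
    if len(t): print(c0,len(t),"mid",((t.min(0)+t.max(0))/2).round(4),"mean",t.mean(0).round(4),"px",u[k].mean(),v[k].mean())
look("side","l5",(.516,-.14),rad=.04)
```

```text
[0.4922 0.1698 0.1895] [[0.004, 1.0, -0.001], [1.0, -0.004, -0.0], [-0.0, -0.001, -1.0]] [ 0.28429266 -0.2399268  -0.12242012] 13.2
(0.491, 0.17) 4185 mid [0.4909 0.1681 0.0724] mean [0.4906 0.1694 0.0754] px 322.0033452807646 236.76272401433692
(0.512, 0.27) 5606 mid [0.5111 0.2681 0.0739] mean [0.5108 0.2682 0.0754] px 354.89100963253657 77.61291473421335
side 1003 c@z [ 0.5161 -0.1384] 0.062 tilt deg [0.1 0.2] z [0.013  0.1059] res 0.001
```

View pics/w2.png

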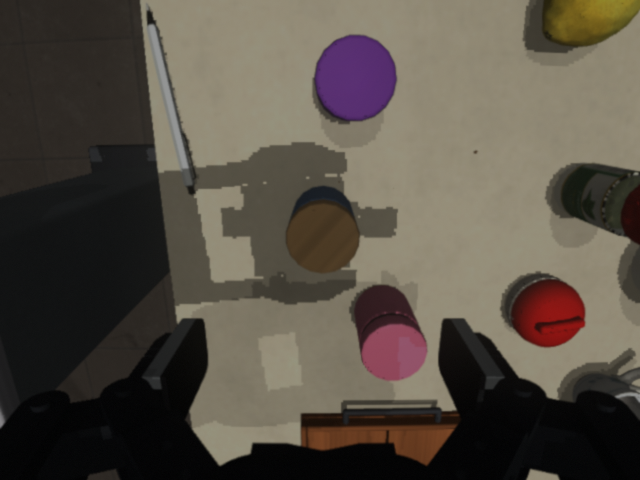

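The wrist view shows the wooden lid of the short blue jar at (322,237), purple at (355,78) and pink at (393,350). The sides where the fingers go are free. The wrist fit is (0.4907, 0.169).

{"op": "jog_arm", "data": {"plan": [[[0,-0.03,0.4,0,0,0],[0,0,0.7,0,0,0],[0,0,0.7,0,0,0],[0,0,0.7,0,0,0],[0,0,0.6,0,0,0],[0,0,0.4,0,0,0],[0,0,0.3,0,0,0],[0,0,0.15,0,0,0],[0,0,0,0,0,0]]]}}

```text
time_s: 14.2
position: [0.4913, 0.169, 0.0315]
tool_rot: [[0.006, 1.0, -0.001], [1.0, -0.006, -0.0], [-0.0, -0.001, -1.0]]
ft_force: [0.8, -0.3, -0.2]
grip_width: 0.0856
```

{"op": "jog_arm", "data": {"plan": [[[0,0,0,0,0,0],[0,0,0,0,0,0],[0,0,0,0,0,0],[0,0,0,0,0,0],[0,0,0,0,0,0],[0,0,0,0,0,0],[0,0,0,0,0,0],[0,0,0,0,0,0]]], "grip": -1, "squeeze": 45}}

```text
time_s: 15.0
position: [0.4917, 0.1695, 0.0326]
tool_rot: [[0.005, 1.0, 0.001], [1.0, -0.005, 0.0], [0.0, 0.001, -1.0]]
ft_force: [-0.6, -1.0, 5.7]
grip_width: 0.0492
```

{"op": "jog_arm", "data": {"plan": [[[0,0,-0.2,0,0,0],[0,0,-0.4,0,0,0],[0,0,-0.7,0,0,0],[0,0,-0.8,0,0,0],[0,0,-0.8,0,0,0],[0,0,-0.6,0,0,0],[0,0,-0.3,0,0,0],[0,0,-0.2,0,0,0],[0,0,0,0,0,0]]]}}

```text
time_s: 15.9
position: [0.4914, 0.1695, 0.1925]
tool_rot: [[0.005, 1.0, 0.001], [1.0, -0.005, 0.0], [0.0, 0.001, -1.0]]
ft_force: [0.6, 0.3, -2.7]
grip_width: 0.0491
```

Run:
```python
from look import *
o=env.observe(); print(np.round(o["position"],4),o["ft_force"],o["grip_width"])
look("side","l6",(.491,.17))
```

```text
[0.4914 0.1695 0.1925] [ 0.56724552  0.26500895 -2.69696137] 0.04910258491283145
side 949 c@z [0.4915 0.1702] 0.19 tilt deg [-0.3 -0.3] z [0.1658 0.2154] res 0.0007
```

View pics/l6_side.png

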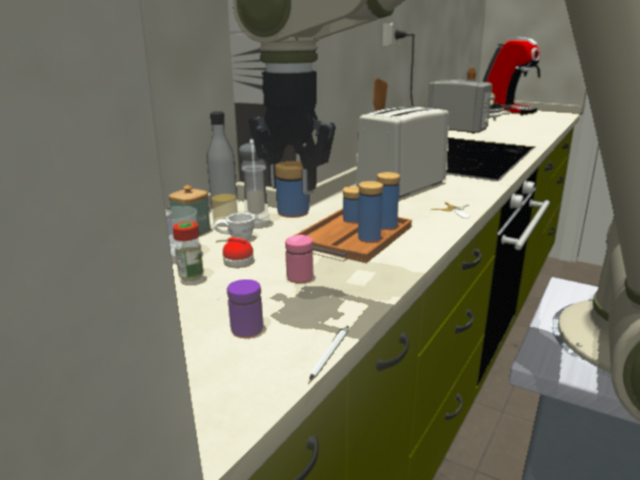

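The short jar is held upright at side (291,190). I check for tall obstacles near the far row before moving.

Run:
```python
from rig import vision
from h import *
for n in ["scene"]:
    d=np.load(f"{n}d.npy"); P,u,v=cloud(vision.camera_info(n),d,np.ones(d.shape,bool))
    for y0 in np.arange(-.3,.25,.05):
        k=(P[:,1]>y0)&(P[:,1]<y0+.05)&(P[:,2]>.1)&(P[:,0]>.55)&(P[:,0]<1.1)
        if k.sum()>20: i=np.argsort(P[k,0]); print(y0.round(2),k.sum(),"min x",np.percentile(P[k,0],2).round(3),"z",P[k,2].max().round(2))
```

```text
-0.3 1569 min x 0.758 z 0.34
-0.25 6122 min x 0.76 z 0.35
-0.2 1356 min x 0.948 z 0.31
-0.15 1240 min x 0.763 z 0.32
-0.1 3672 min x 0.764 z 0.34
-0.05 2438 min x 0.839 z 0.35
-0.0 2361 min x 0.947 z 0.37
0.05 2630 min x 0.948 z 0.38
0.1 2985 min x 0.948 z 0.4
0.15 3562 min x 0.696 z 0.41
0.2 3872 min x 0.716 z 0.43
```

{"op": "jog_arm", "data": {"plan": [[[-0.2,0.1,0,0,0,0],[-0.5,0.2,0,0,0,0],[-0.7,0.3,0,0,0,0],[-0.8,0.35,0,0,0,0],[-0.8,0.35,0,0,0,0],[-0.8,0.35,0,0,0,0],[-0.8,0.35,0,0,0,0],[-0.7,0.3,0,0,0,0],[-0.5,0.24,0,0,0,0],[-0.3,0.1,0,0,0,0]]]}}

```text
time_s: 16.95
position: [0.5959, -0.0774, 0.1904]
tool_rot: [[0.007, 1.0, -0.002], [1.0, -0.007, 0.0], [0.0, -0.002, -1.0]]
ft_force: [0.5, 0.2, -2.2]
grip_width: 0.0491
```

{"op": "jog_arm", "data": {"plan": [[[-0.2,0.08,0,0,0,0],[-0.06,0.02,0,0,0,0],[0,0,0,0,0,0]]]}}

```text
time_s: 17.25
position: [0.5994, -0.0851, 0.1916]
tool_rot: [[0.005, 1.0, -0.0], [1.0, -0.005, 0.0], [0.0, -0.0, -1.0]]
ft_force: [-0.8, 0.1, -1.7]
grip_width: 0.0491
```

Run:
```python
from look import *
o=env.observe(); print(np.round(o["position"],4),np.round(o["tool_rot"],3).tolist(),o["ft_force"],o["grip_width"])
look("side","l7",(.601,-.085),zmin=.13)
look("scene","l7",(.601,-.085),zmin=.13)
```

```text
[ 0.5994 -0.0851  0.1916] [[0.005, 1.0, -0.0], [1.0, -0.005, 0.0], [0.0, -0.0, -1.0]] [-0.83523969  0.08763555 -1.67463484] 0.04914021768337649
side 573 c@z [ 0.5998 -0.0845] 0.189 tilt deg [ 0.5 -0.5] z [0.1648 0.2145] res 0.0009
scene 319 c@z [ 0.5992 -0.085 ] 0.192 tilt deg [0.3 0.3] z [0.1636 0.2138] res 0.0009
```

View pics/l7_side.png

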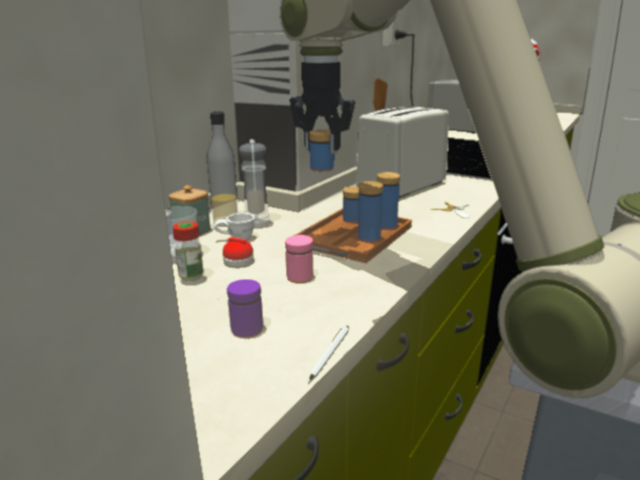

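Both cameras put the short jar at (0.5995, -0.085), tilt under 1°, over the far row. I lower it.

{"op": "jog_arm", "data": {"plan": [[[0,0.03,0.3,0,0,0],[0,0,0.6,0,0,0],[0,0,0.7,0,0,0],[0,0,0.7,0,0,0],[0,0,0.6,0,0,0],[0,0,0.4,0,0,0],[0,0,0.25,0,0,0],[0,0,0.13,0,0,0],[0,0,0.08,0,0,0],[0,0,0,0,0,0]]]}}

```text
time_s: 18.35
position: [0.6009, -0.0855, 0.0415]
tool_rot: [[0.005, 1.0, 0.0], [1.0, -0.005, -0.0], [-0.0, 0.0, -1.0]]
ft_force: [1.5, 0.3, -1.2]
grip_width: 0.0492
```

{"op": "jog_arm", "data": {"plan": [[[0,0,0.03,0,0,0],[0,0,0,0,0,0]]]}}

```text
time_s: 18.55
position: [0.601, -0.0856, 0.0406]
tool_rot: [[0.005, 1.0, 0.001], [1.0, -0.005, -0.0], [-0.0, 0.001, -1.0]]
ft_force: [0.8, -0.3, -1.7]
grip_width: 0.0493
```

{"op": "jog_arm", "data": {"plan": [[[0,0,0.03,0,0,0],[0,0,0,0,0,0]]]}}

```text
time_s: 18.75
position: [0.6008, -0.0856, 0.039]
tool_rot: [[0.005, 1.0, 0.0], [1.0, -0.005, -0.0], [-0.0, 0.0, -1.0]]
ft_force: [-0.9, 0.3, -1.9]
grip_width: 0.0491
```

{"op": "jog_arm", "data": {"plan": [[[0,0,0.03,0,0,0],[0,0,0,0,0,0]]]}}

```text
time_s: 18.95
position: [0.601, -0.0856, 0.0386]
tool_rot: [[0.005, 1.0, 0.001], [1.0, -0.005, -0.0], [-0.0, 0.001, -1.0]]
ft_force: [-1.7, 0.4, 5.0]
grip_width: 0.0489
```

Contact at 5 N, at the expected height. I release.

{"op": "jog_arm", "data": {"plan": [[[0,0,0,0,0,0],[0,0,0,0,0,0],[0,0,0,0,0,0],[0,0,0,0,0,0],[0,0,0,0,0,0],[0,0,0,0,0,0],[0,0,0,0,0,0]]], "grip": 1}}

```text
time_s: 19.65
position: [0.6008, -0.0855, 0.0377]
tool_rot: [[0.005, 1.0, 0.0], [1.0, -0.005, 0.0], [0.0, 0.0, -1.0]]
ft_force: [0.1, 0.3, -0.5]
grip_width: 0.0853
```

{"op": "jog_arm", "data": {"plan": [[[0,0,-0.2,0,0,0],[0,0,-0.5,0,0,0],[0,0,-0.8,0,0,0],[0,0,-0.8,0,0,0],[0,0,-0.8,0,0,0],[0,0,-0.8,0,0,0],[0,0,-0.5,0,0,0],[0,0,-0.2,0,0,0],[0,0,0,0,0,0]]]}}

```text
time_s: 20.55
position: [0.601, -0.0856, 0.2226]
tool_rot: [[0.005, 1.0, 0.002], [1.0, -0.005, -0.001], [-0.001, 0.002, -1.0]]
ft_force: [-0.0, -0.0, -0.7]
grip_width: 0.0858
```

Run:
```python
from look import *
o=env.observe(); print(np.round(o["position"],4),o["ft_force"],o["grip_width"],o["time_s"])
look("side","l8",(.601,-.085),rad=.035,zmax=.13); look("side","l8",(.516,-.139),rad=.035,zmax=.13)
look("scene","l8",(.601,-.085),rad=.035,zmax=.13); look("scene","l8",(.516,-.139),rad=.035,zmax=.13)
```

```text
[ 0.601  -0.0856  0.2226] [-0.03657347 -0.01849746 -0.68820512] 0.08575758258295817 20.55
side 453 c@z [ 0.601  -0.0848] 0.037 tilt deg [-0.1  0.3] z [0.0122 0.0606] res 0.001
side 1001 c@z [ 0.516  -0.1384] 0.061 tilt deg [ 0.1 -0.2] z [0.0134 0.1058] res 0.001
scene few 13
scene few 0
```

View pics/l8_side.png

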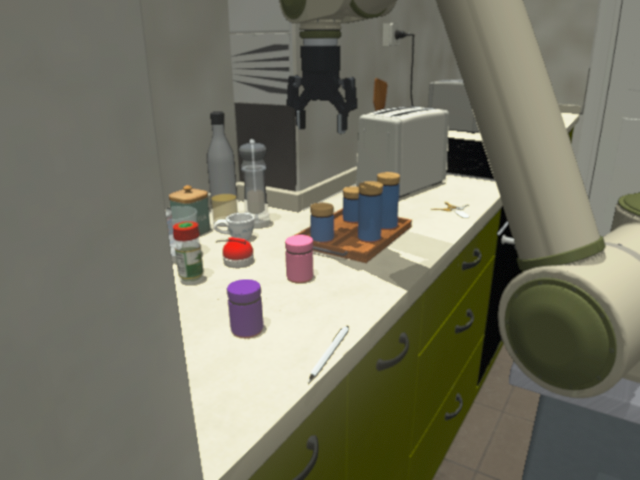

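View pics/l8_scene.png

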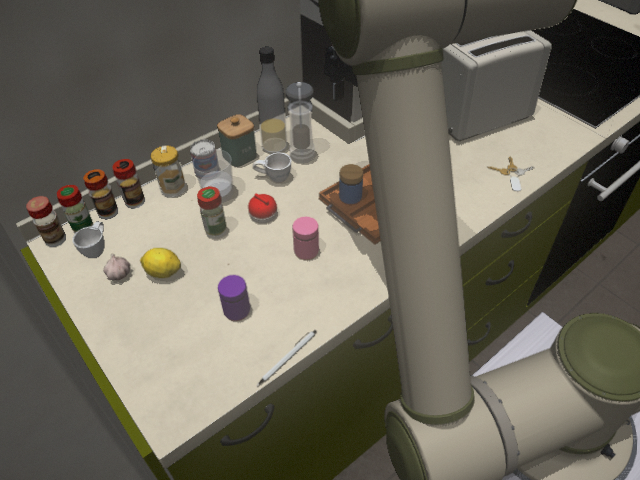

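The side view shows the short jar at (321,224) in the far row and the tall jar at (370,212) in the near row. Both stand upright and the gripper is clear above them. Pink and purple have not moved. I hand in.

```bash
python3 -c "
from rig import close_job
print(close_job())"
```

```text
the job is handed in; nothing more can be done
None
```

Both loose blue jars now stand upright in the tray, each in its own row, and I handed the job in at about 21 s of the 56 s allowed. The pink and purple look-alikes were not touched. No verdict is reported on hand-in.

Final positions from the side camera, with the tray centre measured at (0.558, -0.149):

| Jar | World x, y (m) | Tray frame x, y (mm) | Tilt |
|---|---|---|---|
| Tall | (0.516, -0.138) | about (-42, +11) | under 0.5° |
| Short | (0.601, -0.085) | about (+43, +64) | under 0.5° |

- **Seating:** I lowered each jar until the wrist force showed it touching the tray floor, at the expected height (16 N for the tall one, 5 N for the short one), then opened the gripper. The tall jar had not moved in the later looks; the short one I checked once after release.
- **Robot clear:** the gripper is open about 18 cm above the tray and the wrist force is close to zero.
- **Check that failed:** the arm blocked the scene camera at the end, giving too few points to fit either jar. The final positions therefore rest on the side camera alone; the scene picture does show the short jar upright in its row.

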